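# Back the stamping dial off one notch

### The job

The dial of the jar-lid stamping fixture was clicked on one station too far, so a jar has gone past the stamp. Using only the fingertips and light pushes, push the red ball of the ratchet pawl over so that the pawl lifts and stays tipped back, push the dial backward (clockwise seen from above) by a black-capped finger post, one notch and no more, then tip the pawl down again so that it sits fully in its new notch, with that jar back under the stamp. Grasp nothing, keep off the jars, which stay standing in their nests, and disturb nothing else on the bench.

Things in the scene. Friction and masses are not known exactly. Their poses are not given: they have to be found in the camera images.
- dial (a joint): Turn of the dial about its vertical axis, rad. -0.01 to 0.015 at the start; POSITIVE = forward = counter-clockwise from above, NEGATIVE = backward. 8 stations and 8 ratchet teeth: one notch = 0.785 rad. Drag 0.16 N m; it stays where it is left. With the pawl down a tooth stops backward turning 0.06 past a station (-0.06, -0.845). The pawl drops fully into the new notch from -0.55 to -0.8.
- pawl (a joint): Lift of the ratchet pawl about its level pivot, rad: 0 = down, nose in the notch; about 0.25 clears the teeth; balance point about 0.84: below it the pawl falls shut by its weight, above it it falls back and rests on a peg at 1.6. Moves freely (0.02 N m); lifting or dropping it may nudge the dial forward by up to 0.03 rad.
- pawl_pivot (a point): Centre of the pawl's pivot, 64 mm above the bench, 125 mm from the dial's axis, at its left; fixed to the base. The dark steel bracket that carries it stands outside the rim: inner face 19 mm outward of this point, top 76 mm above the bench.
- pawl_ball (a point): Centre of the pawl's red ball, 18 mm diameter, on a thin lever, part of the pawl. Pawl down: the ball stands 54 mm straight above the pivot. Pushed level about 50 mm, away from the nose, with the fingertips about 30 mm below the ball's first height, it lifts the pawl and swings it over. The pawl's arm lies level, its top 6 mm above the pivot.
- pawl_end (a point): End of the pawl's dark arm (10 mm wide, 11 mm deep), where the nose bends 22 mm down to the dial's rim. Pawl down: 58 mm from the pivot, level with it; the direction pivot to here = counter-clockwise along the rim. Tipped back: the arm stands upright, this end 58 mm above the pivot, the nose turned forward; push the arm over from behind by some 40 mm and it falls into place.
- dial_hub (a point): Axis of the dial at its upper face, 40 mm above the bench. Dial: flat disc, 274 mm diameter, on a fixed green base. The saw teeth on the rim are 12 mm high; the upright face of a tooth meets the pawl's nose when the dial turns backward; pushed too far back, the pawl would land on top of the next tooth.
- finger_post (a point): Top centre of one of two upright finger posts on the dial, 132 mm above the bench, 104 mm from the axis: the one at the near right. Steel rod with a black cap, 14 mm diameter, 34 mm tall. Turns with the dial; the other is opposite. Jar lids are 90 mm above the bench, so fingertips at 100 mm clear them and bear on the cap.
- stamp_point (a point): Centre of the stamp's red die, 102 mm above the bench, 80 mm from the dial's axis on the far side; fixed to the base. Its column and head stand 236 mm tall there.
- jar_a: Loose white lidded jar, 52 mm diameter, 50 mm tall, origin under its base; stands among dowel pins on the dial, 80 mm from the axis. It is the one that has gone one station past the stamp.
- jar_b: Same kind of jar, now under the stamp.
- jar_c: Same kind of jar, one station before the stamp.
- jar_d: Same kind of jar, two stations before the stamp (right of the axis).
- jar_e: Same kind of jar, two stations past the stamp (left of the axis).
- label_roll: Loose bystander: white label roll, 76 mm diameter, 40 mm tall, left of the fixture.
- pink_jar: Loose bystander: pink jar with white lid, 66 mm diameter, 88 mm tall, left of the fixture.
- ink_pad: Loose bystander: blue and white ink pad, 62x98x19 mm, right of the fixture.
- tape_roll: Loose bystander: roll of brown tape, 94 mm diameter, 25 mm tall, lying right of the fixture.
- marker_0: Loose bystander: white marker pen with black cap, 135 mm long, 17 mm thick, near right edge of the work.
- indexer: The whole stamping fixture, fixed to the bench: green base 268x290x12 mm with the dial, pawl and stamp. Origin on the bench under the dial's axis; its x axis points to the stamp, away from the robot (turned up to 0.4 rad either way).
Things that resemble listed ones, but are neither listed nor needed, are in the scene too. What is shaped like the jar_c but pink is not meant. Leave any turquoise look-alike of the jar_a alone.

How it is judged (in metres and radians):
On the way, in this order (a step that is already met when the one before it is completed fails the run):
1. the pawl is lifted and tipped back past its balance point while the dial still stands in its old notch (value of joint pawl above 1.35 rad and value of joint dial between -0.1 and 0.15 rad), for 0.2 s.
2. the dial has been pushed backward, the old tooth past the pawl's nose, with the pawl still tipped back (value of joint dial below -0.2 rad and value of joint pawl above 1.2 rad), for 0.1 s.
3. the pawl is down in the new notch (value of joint pawl below 0.07 rad), for 0.2 s.
At the end, for the whole second after the job is handed in: Dial at rest one notch back (joint dial -0.86 to -0.715 rad), pawl down in that notch (joint pawl under 0.07 rad), the missed jar within 12 mm of the stamp's axis, all jars at rest, upright in their nests (value of joint dial between -0.86 and -0.715 rad and value of joint pawl below 0.07 rad and velocity of joint dial between -0.05 and 0.05 rad/s and horizontal distance between jar_a and stamp_point below 0.012 m and linear speed of each of jar_a, jar_b, jar_c, jar_d, jar_e below 0.02 m/s and not (height (world z) of any of jar_a, jar_b, jar_c, jar_d, jar_e above 0.052 m or angle between any of jar_a, jar_b, jar_c, jar_d, jar_e's own z axis and vertical above 0.26 rad or horizontal distance between any of jar_a, jar_b, jar_c, jar_d, jar_e and dial_hub above 0.093 m or horizontal distance between any of jar_a, jar_b, jar_c, jar_d, jar_e and dial_hub below 0.067 m)); the robot touches nothing.
It fails at once if the dial is pushed more than one notch back, or forward past a quarter of a notch (value of joint dial below -0.935398 rad or value of joint dial above 0.2 rad).
It fails at once if a jar is lifted, tipped or knocked out of its nest (height (world z) of any of jar_a, jar_b, jar_c, jar_d, jar_e above 0.052 m or angle between any of jar_a, jar_b, jar_c, jar_d, jar_e's own z axis and vertical above 0.26 rad or horizontal distance between any of jar_a, jar_b, jar_c, jar_d, jar_e and dial_hub above 0.093 m or horizontal distance between any of jar_a, jar_b, jar_c, jar_d, jar_e and dial_hub below 0.067 m).
It fails at once if something else on the bench is shifted more than 25 mm (distance of any of label_roll, pink_jar, ink_pad, tape_roll, marker_0 from where it was at the start of the episode above 0.025 m).
It fails at once if the fingers push or grip a jar with more than 3 N (contact force between the fingers and jar_a above 3 N or contact force between the fingers and jar_b above 3 N or contact force between the fingers and jar_c above 3 N or contact force between the fingers and jar_d above 3 N or contact force between the fingers and jar_e above 3 N).
It fails at once if the fingers grip the fixture or push on it with more than 40 N (contact force between the fingers and indexer above 40 N).
It also fails if it takes over 48 s, if anything falls off the work surface, if the arm or the gripper's body presses on something with over 40 N, if the wrist force passes 120 N, or if a joint passes its speed limit or range.

### The arm

A 6-joint arm with a two-finger parallel gripper is mounted at the origin on a cart in front of the work surface, level with it; the furniture and walls round the work are solid. World frame = base frame: x ahead of the robot, y to its left, z up, the work surface at z = 0. Lengths are in mm, angles in rad, forces in N, time in s.
With the tool pointing down it reaches from about 425 to 950 mm from the base axis. Payload 14.7 kg.
Tool frame: the origin (TCP) lies between the finger pads; the fingertips stand tcp_to_tips ahead of it and the grasp point (between the pads) lies 5 mm behind it (tcp_to_tips is the distance from the TCP to the fingertips, in mm); z points along the fingers, y is the line along which they close (so a half turn about z gives the same grasp; the last joint's range is limited). The gripper opens to 85 mm and grips with 20 to 120 N. Pads are 22 mm wide; open, the fingers measure 114 mm over their backs; the gripper's body (76 mm by 85 mm) begins 54 mm behind the grasp point. The pads swing forward as they close: fully open they stand 13 mm farther back than shut.
Start: joints at [-1.154, 0.48, 1.596, -0, 1.065, -0.047], TCP at [290.792, -581.32, 245.297] pointing down, gripper open.
Joint ranges: [-2.75, 2.75], [-0.82, 2.05], [0.23, 2.67], [-1.56, 4.7], [0.09, 2.69], [-2.92, 2.92]. Speed limits (rad/s): [1.89, 1.89, 2.39, 3.01, 3.01, 3.01].

### API

Orientations are given as a unit quaternion [w, x, y, z].
In Python, from plant import get_state, camera, camera_params, close_job, spot_in, tcp_to_tips gives the robot as it stands.
- The arm moves only by the tool play_rows, never from a script. Its arguments are lists of equal length, an entry for each row: "travel": the shift along the tool's x, y, z in m, a list of three; "delta_rot": the turn, a rotation vector about the tool's x, y, z in rad, a list of three. In form: {"travel": [[x, y, z], ...], "delta_rot": [[rx, ry, rz], ...]}. A call has 1 to 20 rows; each row shifts and turns the commanded pose from where the row before left it, along the tool's axes as they then stand; what a row does not reach is not made up. A row lasts 1/12 s, in which the tool goes at most 41.7 mm and 7.16 degrees, less where a joint would pass 70% of its speed; a pose out of reach is approached as far as the arm can. A call with a gripper value outside its range is refused whole. "hand" is the closure, from 0 (fully open) to 1 (shut), set as the call begins (left out, the last holds). The fingers move at their own pace and stop on an object; "force" is the grip in N (left out, the last holds). Time passes only in rows, so rows that do not move let the fingers close. It gives the time, the measured TCP pose, the force, the opening and the grip force at its end, in the units of the state.
- get_state(): the state, without advancing time (a new reading comes with each control period).
- camera(name): name is "side" or "top" or "wrist"; returns (picture, depth): 480x640x3 uint8, red, green, blue; 480x640 float32, mm along the optical axis (not along the pixel's ray), 0 where there is no reading.
- camera_params(name): a dict with "fx", "fy", "cx", "cy" (pixels), "R" (3x3) and "t" (3): a world point X has camera coordinates R X + t; the wrist camera has in their place "hand_eye" (4x4, takes a point from camera to tool coordinates, whose origin is the TCP and whose axes are the flange's). Camera axes: x right, y down, z forward; pixel columns grow to the right and rows downward; lengths in mm; the calibration is good to about 2 mm. A picture is of the moment at which its call begins: read the wrist's pose just before it. camera_params takes no time and is no camera call.
- close_job(): hands the job in; it is judged then, once.
Trained networks look in the newest picture that a camera, given by its name, has taken for a name from the list of things; names that differ only in an ending like _2 or _b are one class to them, and where a whole thing is asked for, a point or a joint stands for the part that bears it (a point fixed in the world has none). Each returns a list of dicts, best first, with "p" (0 to 1); they miss things now and then, are a little off and sometimes report something else, mostly with a low value. They report only what shows in the picture. A call takes as long as a camera call. They do not tell look-alikes from the thing itself.
- spot_in(camera, thing): "rect" ([centre column, centre row, width, height] in pixels, round what is visible of it).
The state is a dict: "time": time; "joints": joint angles; "qd": joint speeds; "joint_torque": joint torques, N m; "tcp_pos": TCP position; "tcp_rot": TCP orientation; "wrist_force": force on the tool from outside, world axes, zero at the start; "ft_torque": the same for the moment, N m; "finger_gap": opening from 0.0 (shut) to 1.0 (fully open); "finger_force": force on a finger pad.
Only numpy, scipy, OpenCV 4.12 (cv2) and the standard library are available. Lean on these libraries where they do the work, as an engineer would, in place of code of your own. Each camera call takes 0.05 s, during which the arm holds its last target. There are 200 camera calls.

## Working session

There is one attempt and no reset: what is moved stays moved. The work goes in short steps, Python scripts to look and compute and a tool call to move; the robot and the scene stay as the last step left them, time stands still between calls to the robot, and variables do not carry over. Pictures are saved under pics/ and viewed, at most 10 in all, crops included, and the job is handed in when it is done.

Besides the shell and the picture viewer there is one more tool, called after "Call:" in YAML: its name, and indented under it one key for each argument. play_rows: Moves the arm, as the interface text tells. Its arguments: {"type":"object","properties":{"travel":{"type":"array"},"delta_rot":{"type":"array"},"hand":{"type":"number"},"force":{"type":"number"}},"required":["travel","delta_rot"]}

```bash
mkdir -p pics; cat > h.py <<'E'
import numpy as np, cv2
from plant import *
def world(name,u,v,d,st=None):
    p=camera_params(name); c=np.array([(u-p['cx'])/p['fx']*d,(v-p['cy'])/p['fy']*d,d])
    R=np.array(p['R']);t=np.array(p['t'])
    return R.T@(c-t)
def proj(name,X):
    p=camera_params(name); c=np.array(p['R'])@np.array(X,float)+np.array(p['t'])
    return p['fx']*c[0]/c[2]+p['cx'],p['fy']*c[1]/c[2]+p['cy']
def cloud(name,depth):
    p=camera_params(name); v,u=np.mgrid[:480,:640]
    c=np.stack([(u-p['cx'])/p['fx']*depth,(v-p['cy'])/p['fy']*depth,depth],-1)
    return (c-np.array(p['t']))@np.array(p['R'])
E
python3 - <<'E'
from h import *
print(get_state(), tcp_to_tips)
for n in ['top','side']:
    im,d=camera(n); cv2.imwrite(f'pics/{n}0.png',im[:,:,::-1]); np.savez(f'{n}0.npz',im=im,d=d)
    C=cloud(n,d)
    print(n,camera_params(n))
    for th in ['pawl_ball','pawl_end','dial_hub','finger_post','stamp_point','jar_a','indexer','pawl_pivot']:
        for r in spot_in(n,th)[:5]:
            u,v=r['rect'][:2]; print(th,round(r['p'],2),np.round(r['rect']),np.round(C[int(v),int(u)]))
E
```

```text
{'time': 0.0, 'joints': array([-1.15356304e+00,  4.80795824e-01,  1.59688468e+00, -2.32463733e-05,
        1.06510502e+00, -4.65948116e-02]), 'qd': array([-3.76648941e-04,  2.01885775e-04,  1.83882313e-05,  1.00387877e-03,
       -1.30496610e-04,  8.14594868e-04]), 'joint_torque': array([-2.58218170e-03, -9.50653410e+01, -4.30175900e+01, -2.74138874e-04,
        1.22971216e-02,  1.53403681e-05]), 'tcp_pos': array([ 290.64557837, -580.94879486,  244.69172501]), 'tcp_rot': array([-5.84347446e-04,  9.73226783e-01,  2.29846196e-01, -1.19889929e-04]), 'wrist_force': array([ 0.41632835, -0.46051957, -0.38302361]), 'ft_torque': array([ 0.04362834,  0.01248652, -0.05580183]), 'finger_force': 0.0, 'finger_gap': 0.9978886295707983} 14.0
top {'fx': 483.3095121616268, 'fy': 483.3095121616268, 'cx': 326.219244722, 'cy': 244.55413845789982, 'R': array([[-0.01513419, -0.9998445 , -0.00905172],
       [-0.99645566,  0.01583083, -0.08261661],
       [ 0.08274706,  0.0077693 , -0.9965403 ]]), 't': array([   4.21661608,  494.43412312, 1460.61161789])}
pawl_ball 0.22 [349. 218. 109. 118.] [571. -71.  49
[... 996 characters left out ...]
156.   2.]
pawl_end 0.56 [324. 251.  26.  28.] [528. 167.  -1.]
dial_hub 0.58 [336. 288. 100.  90.] [557. -95.  60.]
finger_post 0.92 [336. 287. 101.  85.] [557. -95.  60.]
stamp_point 0.95 [337. 285. 130. 115.] [560. -94.  66.]
jar_a 0.89 [343. 264.  20.  28.] [579. -34.  90.]
jar_a 0.69 [366. 289.  20.  26.] [ 631. -132.   83.]
jar_a 0.69 [328. 303.  21.  29.] [ 534. -189.   89.]
jar_a 0.69 [308. 244.  19.  28.] [483. 143.  42.]
jar_a 0.61 [356. 302.  18.  30.] [ 602. -177.   80.]
indexer 0.8 [338. 286. 127. 117.] [563. -92.  61.]
indexer 0.56 [325. 254.  25.  25.] [534. 159.  -3.]
pawl_pivot 0.98 [338. 287. 128. 116.] [563. -92.  61.]
pawl_pivot 0.27 [323. 253.  27.  30.] [525. 156.  -1.]
```

```bash
python3 - <<'E'
from h import *
a=np.load('top0.npz')['im'][140:300,240:460]; b=np.load('side0.npz')['im'][200:360,250:470]
a=cv2.resize(a,None,fx=3.6,fy=3.6,interpolation=2); b=cv2.resize(b,None,fx=3.6,fy=3.6,interpolation=2)
cv2.imwrite('pics/c_top.png',a[:,:,::-1]);cv2.imwrite('pics/c_side.png',b[:,:,::-1])
for n in ['top','side']:
    z=np.load(n+'0.npz'); im,d=z['im'],z['d']; C=cloud(n,d); hsv=cv2.cvtColor(im,cv2.COLOR_RGB2HSV)
    m=((hsv[...,0]<8)|(hsv[...,0]>172))&(hsv[...,1]>150)&(hsv[...,2]>90)
    k,l,s,c=cv2.connectedComponentsWithStats(m.astype(np.uint8))
    for i in range(1,k): print(n,'red',s[i],np.round(c[i],1),np.round(np.median(C[l==i],0)))
E
```

```text
top red [309 219   5   4  17] [310.9 220.4] [556.  38. 126.]
side red [332 238   5   4  16] [333.8 239.7] [558.  35. 123.]
```

View pics/c_top.png

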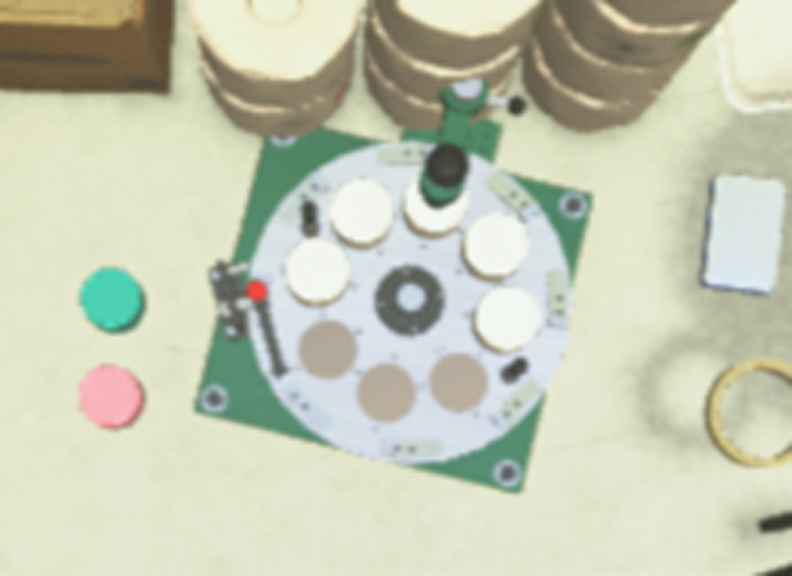

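View pics/c_side.png

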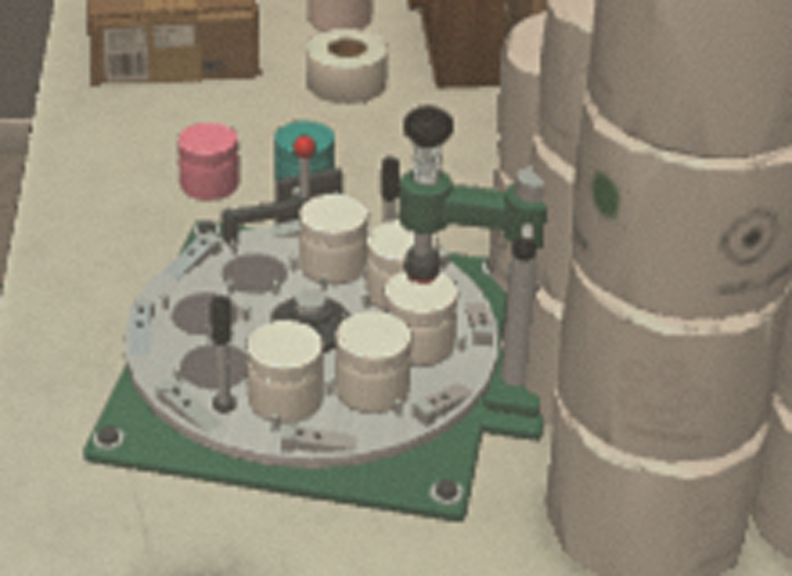

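The crops show the ball at top-crop (257,291), the arm end at (280,372), the hub at (410,297), and the posts at (515,368) and (309,213). I'll work out the frame from these.

```bash
cat >> h.py <<'E'
def onplane(name,u,v,z):
    p=camera_params(name);R=np.array(p['R']);t=np.array(p['t'])
    o=-R.T@t; r=R.T@np.array([(u-p['cx'])/p['fx'],(v-p['cy'])/p['fy'],1]); return o+r*(z-o[2])/r[2]
E
python3 - <<'E'
from h import *
T=lambda u,v,z:onplane('top',240+u/3.6,140+v/3.6,z)
S=lambda u,v,z:onplane('side',250+u/3.6,200+v/3.6,z)
ball=(T(257.5,291,118)+S(304.5,147,118))/2
print('ball',T(257.5,291,118),S(304.5,147,118))
# base bolts
L=[T(*p,12) for p in [(214,398),(508,473),(573,205)]]
print('bolts',L); b=L[1]-L[0]; print('yaw by edge',np.arctan2(b[1],b[0])+np.pi/2, 'hub?',(L[0]+L[2])/2)
b=L[2]-L[1];print('yaw2',np.arctan2(b[1],b[0]))
# dial edge by depth: points with z 36..46
for n in ['top','side']:
    z=np.load(n+'0.npz');C=cloud(n,z['d']).reshape(-1,3);im=z['im'].reshape(-1,3).astype(int)
    m=(abs(C[:,2]-40)<7)&(np.hypot(C[:,0]-560,C[:,1]+83)<150)&(im.min(1)>110)
    c,r=cv2.minEnclosingCircle(C[m,:2].astype(np.float32));print(n,m.sum(),c,r)
print('posts',T(515,370,125),T(309,214,125),S(220,300,132),S(390,160,132))
print('end',T(280,372,66))
z=np.load('top0.npz');C=cloud('top',z['d']);hs=z['im'].astype(int)
m=(C[...,2]>112)&(C[...,2]<145)&(np.hypot(C[...,0]-560,C[...,1]+83)<135)&(hs.max(-1)<90)
k,l,s,c=cv2.connectedComponentsWithStats(m.astype(np.uint8))
for i in range(1,k): print(s[i],np.round(C[l==i].mean(0)))
E
```

```text
ball [555.42452809  36.97879306 118.        ] [559.43929941  37.51232815 118.        ]
bolts [array([477.90590149,  79.36628786,  12.        ]), array([ 409.95543567, -170.35602207,   12.        ]), array([ 639.77878239, -231.97872115,   12.        ])]
yaw by edge -0.2656719327644357 hub? [558.84234194 -76.30621664  12.        ]
yaw2 -0.2619687461977264
top 3918 (556.9034423828125, -87.03882598876953) 136.85569763183594
side 2436 (564.1928100585938, -84.66741180419922) 143.0952911376953
posts [ 488.26323501 -166.04600103  125.        ] [615.65882118  -5.12569846 125.        ] [ 494.95878371 -170.14596846  132.        ] [621.1477772   -5.53433504 132.        ]
end [494.69774718  21.21572133  66.        ]
[325 197   2   4   8] [617.  -4. 132.]
[382 240   4   4   9] [ 491. -166.  129.]
```

Call:
play_rows:
  travel:
    - [0,0,0]
    - [0,0,0]
    - [0.0205,-0.03,0]
    - [0.0205,-0.03,0]
    - [0.0205,-0.03,0]
    - [0.0205,-0.03,0]
    - [0.0205,-0.03,0]
    - [0.0205,-0.03,0]
    - [0.0205,-0.03,0]
    - [0.0205,-0.03,0]
    - [0.0205,-0.03,0]
    - [0.0205,-0.03,0]
    - [0.0205,-0.03,0]
    - [0.0205,-0.03,0]
    - [0.0205,-0.03,0]
    - [0.0205,-0.03,0]
    - [0.0205,-0.03,0]
    - [0.0205,-0.03,0]
    - [0.0205,-0.03,0]
    - [0,0,0]
  delta_rot:
    - [0,0,0.112]
    - [0,0,0.112]
    - [0,0,0]
    - [0,0,0]
    - [0,0,0]
    - [0,0,0]
    - [0,0,0]
    - [0,0,0]
    - [0,0,0]
    - [0,0,0]
    - [0,0,0]
    - [0,0,0]
    - [0,0,0]
    - [0,0,0]
    - [0,0,0]
    - [0,0,0]
    - [0,0,0]
    - [0,0,0]
    - [0,0,0]
    - [0,0,0]
  hand: 1
  force: 20

```text
time: 2.57
tcp_pos: [510.1, 1.7, 245.5]
tcp_rot: [-0.001, 0.993, 0.121, 0.001]
wrist_force: [-1.0, 0.4, 0.0]
finger_gap: 0.003
finger_force: 0.0
```

```bash
cat >> h.py <<'E'
from scipy.spatial.transform import Rotation as Ro
def wrist():
    s=get_state(); im,d=camera('wrist'); p=camera_params('wrist'); H=np.array(p['hand_eye'])
    q=s['tcp_rot']; R=Ro.from_quat([q[1],q[2],q[3],q[0]]).as_matrix(); v,u=np.mgrid[:480,:640]
    c=np.stack([(u-p['cx'])/p['fx']*d,(v-p['cy'])/p['fy']*d,d],-1)
    C=(c@H[:3,:3].T+H[:3,3])@R.T+s['tcp_pos']
    return s,im,d,C
def tf(s,dw):
    q=s['tcp_rot'];return Ro.from_quat([q[1],q[2],q[3],q[0]]).as_matrix().T@np.array(dw,float)
E
python3 - <<'E'
from h import *
s,im,d,C=wrist(); cv2.imwrite('pics/w1.png',im[:,:,::-1]); np.savez('w1.npz',im=im,d=d,C=C)
print(tcp_to_tips,s['tcp_pos'])
hsv=cv2.cvtColor(im,cv2.COLOR_RGB2HSV)
m=((hsv[...,0]<8)|(hsv[...,0]>172))&(hsv[...,1]>150)&(hsv[...,2]>60)&(d>0)
k,l,st,c=cv2.connectedComponentsWithStats(m.astype(np.uint8))
for i in range(1,k):
    if st[i][4]>20: print(st[i],np.round(C[l==i].mean(0),1),C[l==i].max(0))
print(tf(s,np.array([519.5,32,0])-s['tcp_pos']*[1,1,0]))
E
```

```text
14.0 [510.10372729   1.72451824 245.54597973]
[270 151  24  24 450] [558.3  41.2 123.7] [566.54516614  58.23615118 128.400974  ]
[ 16.40113575 -27.12737782   0.05343499]
```

View pics/w1.png

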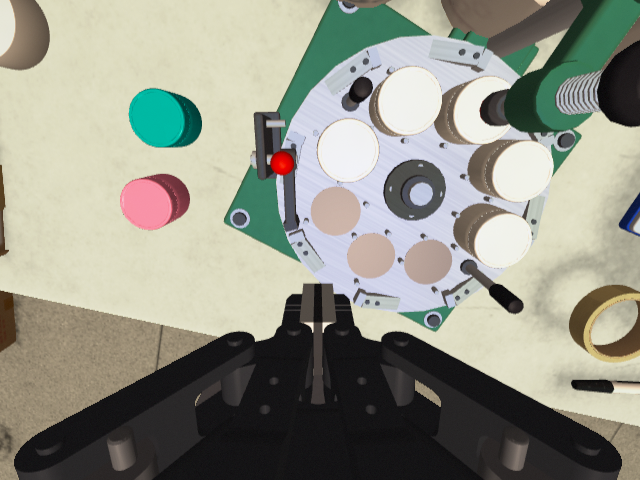

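Call:
play_rows:
  travel:
    - [0.0085,-0.014,0]
    - [0.0085,-0.014,0]
    - [0,0,0.024]
    - [0,0,0.024]
    - [0,0,0.024]
    - [0,0,0.024]
    - [0,0,0.024]
    - [0,0,0.0235]
    - [0,0,0]
    - [0,0,0]
  delta_rot:
    - [0,0,0]
    - [0,0,0]
    - [0,0,0]
    - [0,0,0]
    - [0,0,0]
    - [0,0,0]
    - [0,0,0]
    - [0,0,0]
    - [0,0,0]
    - [0,0,0]

```text
time: 3.45
tcp_pos: [517.2, 27.5, 101.4]
tcp_rot: [-0.0, 0.993, 0.119, -0.001]
wrist_force: [0.3, 0.2, 0.4]
finger_gap: 0.0
finger_force: 0.0
```

Call:
play_rows:
  travel:
    - [0,-0.005,0]
    - [0.005,0,0]
    - [0.005,0,0]
    - [0.005,0,0]
    - [0.005,0,0]
    - [0.005,0,0]
    - [0.005,0,0]
    - [0.005,0,0]
    - [0.005,0,0]
    - [0.005,0,0]
    - [0.005,0,0]
    - [0.005,0,0]
    - [0.005,0,0]
    - [0.005,0,0]
    - [0.005,0,0]
    - [0,0,0]
    - [0,0,0]
  delta_rot:
    - [0,0,0]
    - [0,0,0]
    - [0,0,0]
    - [0,0,0]
    - [0,0,0]
    - [0,0,0]
    - [0,0,0]
    - [0,0,0]
    - [0,0,0]
    - [0,0,0]
    - [0,0,0]
    - [0,0,0]
    - [0,0,0]
    - [0,0,0]
    - [0,0,0]
    - [0,0,0]
    - [0,0,0]

```text
time: 4.87
tcp_pos: [585.0, 49.6, 101.7]
tcp_rot: [-0.0, 0.993, 0.12, -0.0]
wrist_force: [0.6, 0.3, 0.1]
finger_gap: -0.002
finger_force: 0.0
```

```bash
cat > chk.py <<'E'
from h import *
import sys
for n in ['top','side']:
    im,d=camera(n); C=cloud(n,d); hsv=cv2.cvtColor(im,cv2.COLOR_RGB2HSV)
    cv2.imwrite(f'pics/{n}_{sys.argv[1]}.png',cv2.resize(im[200:360,250:470],None,fx=3.6,fy=3.6,interpolation=2)[:,:,::-1] if n=='side' else cv2.resize(im[140:300,240:460],None,fx=3.6,fy=3.6,interpolation=2)[:,:,::-1])
    m=((hsv[...,0]<8)|(hsv[...,0]>172))&(hsv[...,1]>140)&(hsv[...,2]>70)
    k,l,s,c=cv2.connectedComponentsWithStats(m.astype(np.uint8))
    for i in range(1,k): print(n,'red',s[i],np.round(np.median(C[l==i],0)))
    m=(C[...,2]>112)&(C[...,2]<145)&(np.hypot(C[...,0]-556,C[...,1]+86)<125)&(im.max(-1)<90)
    k,l,s,c=cv2.connectedComponentsWithStats(m.astype(np.uint8))
    for i in range(1,k): print(n,'dark',s[i],np.round(C[l==i].mean(0)))
E
python3 chk.py a
```

```text
top dark [382 240   3   4   8] [ 491. -166.  127.]
side red [634   0   2   3   4] [ 750. -673.  770.]
side red [15 26  1  1  1] [-806. 1235.  528.]
side red [15 28  1  1  1] [-806. 1230.  520.]
side red [18 28  2  2  2] [-788. 1224.  519.]
side red [ 15  32  16  22 146] [-785. 1214.  467.]
side red [351 252   4   4  14] [609.  49.  66.]
side dark [340 233  12  11  36] [585.  25. 135.]
side dark [327 237  11   7  42] [553.  34. 124.]
side dark [356 244   5   8  35] [620.  -7. 123.]
side dark [363 270   9   6  42] [ 634. -115.  118.]
side dark [308 282   6  10  43] [ 494. -172.  124.]
```

Call:
play_rows:
  travel:
    - [0,0,-0.024]
    - [0,0,-0.024]
    - [0,0,-0.024]
    - [0,0,-0.024]
    - [0,0,-0.024]
    - [0,0,-0.024]
    - [0,0,0]
    - [0,0,0]
    - [0,0,0]
    - [0,0,0]
    - [0,0,0]
    - [0,0,0]
    - [0,0,0]
    - [0,0,0]
    - [0,0,0]
  delta_rot:
    - [0,0,0]
    - [0,0,0]
    - [0,0,0]
    - [0,0,0]
    - [0,0,0]
    - [0,0,0]
    - [0,0,0.111]
    - [0,0,0.111]
    - [0,0,0.111]
    - [0,0,0.111]
    - [0,0,0.111]
    - [0,0,0.111]
    - [0,0,0.111]
    - [0,0,0.111]
    - [0,0,0]

```text
time: 6.22
tcp_pos: [584.5, 49.5, 245.8]
tcp_rot: [0.0, 0.947, -0.321, -0.0]
wrist_force: [0.7, -0.9, 0.1]
finger_gap: -0.003
finger_force: 0.0
```

```bash
python3 chk.py b; python3 - <<'E'
from h import *
s=get_state();print(s['tcp_pos'],s['tcp_rot'],tf(s,np.array([515.3,-186.3,245])-s['tcp_pos']))
E
```

```text
top dark [311 223   1   1   1] [547.  38. 133.]
top dark [382 240   3   4   7] [ 491. -166.  130.]
side red [634   0   2   1   2] [ 750. -674.  770.]
side red [636   5   1   1   1] [ 751. -675.  767.]
side red [14 26  1  1  1] [-806. 1227.  529.]
side red [18 27  1  2  2] [-788. 1222.  523.]
side red [15 28  1  1  1] [-812. 1239.  519.]
side red [ 15  32  15  22 144] [-784. 1213.  465.]
side red [351 252   4   4  14] [610.  49.  66.]
side dark [327 237  10   7  43] [553.  34. 123.]
side dark [356 244   5   8  37] [620.  -7. 123.]
side dark [363 270   9   7  38] [ 634. -115.  118.]
side dark [308 283   6   8  42] [ 494. -171.  124.]
[584.6113272   49.49170346 245.77445942] [ 5.34684908e-05  9.48555763e-01 -3.16610097e-01 -9.23356742e-05] [ 86.21161994 230.15061448   0.79907867]
```

Call:
play_rows:
  travel:
    - [0.0096,0.0256,0]
    - [0.0096,0.0256,0]
    - [0.0096,0.0256,0]
    - [0.0096,0.0256,0]
    - [0.0096,0.0256,0]
    - [0.0096,0.0256,0]
    - [0.0096,0.0256,0]
    - [0.0096,0.0256,0]
    - [0.0096,0.0256,0]
    - [0,0,0]
    - [0,0,0]
    - [0,0,0]
  delta_rot:
    - [0,0,0]
    - [0,0,0]
    - [0,0,0]
    - [0,0,0]
    - [0,0,0]
    - [0,0,0]
    - [0,0,0]
    - [0,0,0]
    - [0,0,0]
    - [0,0,0]
    - [0,0,0]
    - [0,0,0]

```text
time: 7.32
tcp_pos: [514.6, -186.0, 245.8]
tcp_rot: [-0.0, 0.948, -0.318, -0.0]
wrist_force: [0.4, 0.6, -0.0]
finger_gap: -0.001
finger_force: 0.0
```

```bash
python3 - <<'E'
from h import *
s,im,d,C=wrist(); cv2.imwrite('pics/w2.png',im[:,:,::-1]); np.savez('w2.npz',im=im,d=d,C=C)
print(s['tcp_pos'],s['tcp_rot'])
m=(C[...,2]>110)&(C[...,2]<140)&(im.max(-1)<95)&(np.hypot(C[...,0]-556,C[...,1]+86)<130)
k,l,st,c=cv2.connectedComponentsWithStats(m.astype(np.uint8))
for i in range(1,k):
    if st[i][4]>30: print(st[i],np.round(np.median(C[l==i],0),1),C[l==i].max(0))
# dial circle
m=(abs(C[...,2]-40)<5)&(np.hypot(C[...,0]-556,C[...,1]+86)<150)&(im.min(-1)>110)
print(cv2.minEnclosingCircle(C[m][:,:2].astype(np.float32)))
E
```

```text
[ 514.55835494 -186.02341287  245.77232285] [-1.31003114e-04  9.48191956e-01 -3.17697955e-01 -8.46306897e-05]
[127 158  32  33 568] [ 630.  -112.6  120.4] [645.23800763 -98.76809456 128.85082278]
[ 40 255  36  24 545] [619.5  -6.2 126.7] [626.70519526   3.95477537 133.99634258]
[305 257  18  24 347] [ 495.9 -168.1  130.8] [ 500.49360307 -160.51332461  134.10096784]
[ 66 334  38  36 733] [553.7  36.8 128.1] [566.13773009  43.93329031 131.96516969]
((556.54052734375, -83.38352966308594), 137.1468505859375)
```

View pics/w2.png

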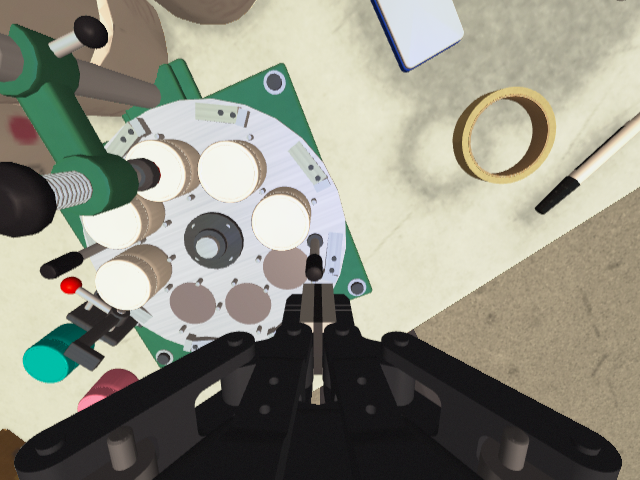

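Call:
play_rows:
  travel:
    - [0,0,0.022]
    - [0,0,0.022]
    - [0,0,0.022]
    - [0,0,0.022]
    - [0,0,0.022]
    - [0,0,0.0215]
    - [0,0,0]
    - [-0.003,0,0]
    - [-0.003,0,0]
    - [0,0,0]
    - [0,0,0]
  delta_rot:
    - [0,0,0]
    - [0,0,0]
    - [0,0,0]
    - [0,0,0]
    - [0,0,0]
    - [0,0,0]
    - [0,0,0]
    - [0,0,0]
    - [0,0,0]
    - [0,0,0]
    - [0,0,0]

```text
time: 8.28
tcp_pos: [510.4, -182.6, 115.6]
tcp_rot: [0.0, 0.948, -0.318, 0.001]
wrist_force: [0.6, 0.0, 0.4]
finger_gap: -0.002
finger_force: 0.0
```

Call:
play_rows:
  travel:
    - [-0.0017,0,0]
    - [-0.0016,0,0]
    - [-0.00407,0.00062,0]
    - [-0.00407,0.00062,0]
    - [-0.00407,0.00062,0]
    - [-0.00407,0.00062,0]
    - [-0.00407,0.00062,0]
    - [-0.00407,0.00062,0]
    - [-0.00407,0.00062,0]
    - [-0.00407,0.00062,0]
    - [-0.00407,0.00062,0]
    - [-0.00407,0.00062,0]
    - [-0.00407,0.00062,0]
    - [-0.00407,0.00062,0]
    - [0,0,0]
    - [0,0,0]
    - [0,0,0]
  delta_rot:
    - [0,0,0]
    - [0,0,0]
    - [0,0,0.03875]
    - [0,0,0.03875]
    - [0,0,0.03875]
    - [0,0,0.03875]
    - [0,0,0.03875]
    - [0,0,0.03875]
    - [0,0,0.03875]
    - [0,0,0.03875]
    - [0,0,0.03875]
    - [0,0,0.03875]
    - [0,0,0.03875]
    - [0,0,0.03875]
    - [0,0,0]
    - [0,0,0]
    - [0,0,0]

```text
time: 9.7
tcp_pos: [470.3, -148.9, 114.4]
tcp_rot: [-0.0, 0.849, -0.528, 0.0]
wrist_force: [-0.0, 0.0, -0.1]
finger_gap: -0.004
finger_force: 0.0
```

```bash
python3 chk.py c; python3 - <<'E'
from h import *
s=get_state();q=s['tcp_rot'];yaw=2*np.arctan2(q[2],q[1]);p=s['tcp_pos'];print(p,yaw,s['wrist_force'])
x=np.array([np.cos(yaw),np.sin(yaw)]);y=np.array([np.sin(yaw),-np.cos(yaw)])
r=p[:2]-[556.5,-85];print('tang,rad',r@x,r@y); post=p[:2]-18*x;print('post est',post,np.arctan2(post[1]+85,post[0]-556.5)+2.210)
E
```

```text
top red [305 203   5   5  19] [609.  52.  69.]
top dark [337 186   2   5   9] [647. -39. 129.]
side red [634   0   2   3   5] [ 750. -674.  770.]
side red [637   1   1   1   1] [ 752. -674.  770.]
side red [636   4   1   1   1] [ 751. -675.  768.]
side red [15 27  1  2  2] [-805. 1230.  523.]
side red [18 28  1  1  1] [-790. 1225.  521.]
side red [ 15  31  16  23 145] [-785. 1214.  466.]
side red [350 252   5   4  15] [609.  49.  67.]
side dark [327 237  10   7  40] [552.  34. 124.]
side dark [363 269   9   7  36] [ 635. -114.  118.]
side dark [310 273   1   1   1] [ 493. -145.  144.]
side dark [302 275   6  13  40] [ 480. -155.  130.]
side dark [295 277   6  12  49] [ 463. -159.  127.]
[ 470.27717408 -148.87967729  114.35767558] -1.1124151294729547 [-0.11257678 -0.57666582 -0.14525284]
tang,rad 19.13203614718403 105.58860768299485
post est [ 462.3122282  -132.73781751] -0.4624906711243404
```

Call:
play_rows:
  travel:
    - [-0.00407,0.00062,0]
    - [-0.00407,0.00062,0]
    - [-0.00407,0.00062,0]
    - [-0.00407,0.00062,0]
    - [-0.00407,0.00062,0]
    - [-0.00407,0.00062,0]
    - [-0.00407,0.00062,0]
    - [-0.0038,0.0006,0]
    - [0,0,0]
    - [0,0,0]
    - [0,0,0]
  delta_rot:
    - [0,0,0.03875]
    - [0,0,0.03875]
    - [0,0,0.03875]
    - [0,0,0.03875]
    - [0,0,0.03875]
    - [0,0,0.03875]
    - [0,0,0.03875]
    - [0,0,0.036]
    - [0,0,0]
    - [0,0,0]
    - [0,0,0]

```text
time: 10.72
tcp_pos: [455.4, -120.0, 114.3]
tcp_rot: [-0.0, 0.759, -0.651, 0.0]
wrist_force: [-0.8, -0.2, -0.1]
finger_gap: -0.001
finger_force: 0.0
```

```bash
python3 chk.py d|grep -v 'side red'; python3 - <<'E'
from h import *
s=get_state();q=s['tcp_rot'];yaw=2*np.arctan2(q[2],q[1]);p=s['tcp_pos'];print(p,yaw,s['wrist_force'])
x=np.array([np.cos(yaw),np.sin(yaw)]);y=np.array([np.sin(yaw),-np.cos(yaw)])
r=p[:2]-[556.5,-85];print('tang,rad',r@x,r@y); post=p[:2]-18*x;print('post est',post,np.arctan2(post[1]+85,post[0]-556.5)+2.210)
E
```

```text
top red [305 203   5   5  19] [609.  52.  69.]
top dark [347 183   3   5  13] [656. -69. 129.]
side dark [327 237  11   7  46] [553.  34. 124.]
side dark [373 262   5   4  15] [659. -74. 117.]
side dark [288 267  15  14  67] [ 456. -128.  131.]
side dark [363 269   9   7  36] [ 635. -113.  118.]
side dark [295 273   2   4   7] [ 457. -131.  130.]
side dark [296 278   1   3   3] [ 457. -129.  115.]
[ 455.3886242  -120.00338602  114.2943055 ] -1.419680333548787 [0.304167   0.17578255 0.11978406]
tang,rad 19.383018305645294 105.22854152037476
post est [ 452.67887718 -102.20851959] -0.7673344209808128
```

Call:
play_rows:
  travel:
    - [0.005,0,0]
    - [0.006,0,0]
    - [0,0,0]
    - [0,0,-0.022]
    - [0,0,-0.022]
    - [0,0,-0.022]
    - [0,0,-0.022]
    - [0,0,-0.022]
    - [0,0,-0.022]
    - [0,0,0]
    - [0,0,0]
  delta_rot:
    - [0,0,0]
    - [0,0,0]
    - [0,0,0]
    - [0,0,0]
    - [0,0,0]
    - [0,0,0]
    - [0,0,0]
    - [0,0,0]
    - [0,0,0]
    - [0,0,0]
    - [0,0,0]

```text
time: 11.73
tcp_pos: [457.5, -131.1, 247.3]
tcp_rot: [-0.0, 0.758, -0.652, 0.001]
wrist_force: [-0.7, -0.3, -1.0]
finger_gap: 0.001
finger_force: 0.0
```

Call:
play_rows:
  travel:
    - [0,0,0]
    - [0,0,0]
    - [0,0,0]
    - [0,0,0]
    - [0,0,0]
    - [0,0,0]
    - [0,0,0]
    - [0,0,0]
    - [0,0,0]
    - [0,0,0]
    - [0,0,0]
    - [0,0,0]
    - [0,0,0]
    - [0,0,0]
    - [0,0,0]
    - [0,0,0]
    - [0,0,0]
  delta_rot:
    - [0,0,-0.111]
    - [0,0,-0.111]
    - [0,0,-0.111]
    - [0,0,-0.111]
    - [0,0,-0.111]
    - [0,0,-0.111]
    - [0,0,-0.111]
    - [0,0,-0.111]
    - [0,0,-0.111]
    - [0,0,-0.111]
    - [0,0,-0.111]
    - [0,0,-0.111]
    - [0,0,-0.111]
    - [0,0,-0.111]
    - [0,0,-0.106]
    - [0,0,0]
    - [0,0,0]

```text
time: 13.15
tcp_pos: [456.4, -130.6, 245.4]
tcp_rot: [-0.0, 0.993, 0.118, -0.001]
wrist_force: [0.2, -1.0, 0.0]
finger_gap: 0.005
finger_force: 0.0
```

```bash
cat > ang.py <<'E'
from h import *
import sys
s,im,d,C=wrist(); cv2.imwrite(f'pics/w_{sys.argv[1]}.png',im[:,:,::-1])
q=s['tcp_rot'];print(s['tcp_pos'],2*np.arctan2(q[2],q[1]))
m=(C[...,2]>105)&(C[...,2]<145)&(im.max(-1)<95)&(np.hypot(C[...,0]-556,C[...,1]+86)<150)
k,l,st,c=cv2.connectedComponentsWithStats(m.astype(np.uint8))
for i in range(1,k):
    if st[i][4]>30:
        P=np.median(C[l==i],0); print(st[i],np.round(P,1),'ang',np.arctan2(P[1]+85,P[0]-556.5),np.hypot(P[1]+85,P[0]-556.5))
hsv=cv2.cvtColor(im,cv2.COLOR_RGB2HSV)
m=((hsv[...,0]<8)|(hsv[...,0]>172))&(hsv[...,1]>150)&(hsv[...,2]>60)&(d>0)
k,l,st,c=cv2.connectedComponentsWithStats(m.astype(np.uint8))
for i in range(1,k):
    if st[i][4]>40: print('red',st[i],np.round(np.median(C[l==i],0),1))
print(tf(s,np.array([586,47,245])-s['tcp_pos']))
E
python3 ang.py e; python3 chk.py e | grep dark
```

```text
[ 456.41029225 -130.60328866  245.42781952] 0.23606735587195066
[  85   19   40   51 1388] [553.7  37.4 129. ] ang 1.5937533278914424 122.41115189880232
[270 217  20  23 355] [ 457.4 -100.5  131.1] ang -2.9860921578347916 100.30949511433413
[ 167.53405762 -142.36863637    0.33829019]
top dark [347 183   3   5  12] [656. -70. 130.]
side dark [327 237  10   7  45] [552.  34. 125.]
side dark [373 262   5   4  14] [659. -75. 118.]
side dark [293 267   5   9  39] [ 454. -106.  123.]
side dark [363 269   9   7  41] [ 635. -114.  118.]
```

Call:
play_rows:
  travel:
    - [0.0209,-0.0178,0]
    - [0.0209,-0.0178,0]
    - [0.0209,-0.0178,0]
    - [0.0209,-0.0178,0]
    - [0.0209,-0.0178,0]
    - [0.0209,-0.0178,0]
    - [0.0209,-0.0178,0]
    - [0.0209,-0.0178,0]
    - [0,0,0]
    - [0,0,0]
    - [0,0,0]
  delta_rot:
    - [0,0,0]
    - [0,0,0]
    - [0,0,0]
    - [0,0,0]
    - [0,0,0]
    - [0,0,0]
    - [0,0,0]
    - [0,0,0]
    - [0,0,0]
    - [0,0,0]
    - [0,0,0]

```text
time: 14.22
tcp_pos: [585.0, 47.2, 245.9]
tcp_rot: [0.0, 0.993, 0.119, -0.0]
wrist_force: [-0.9, 0.1, -0.2]
finger_gap: 0.004
finger_force: 0.0
```

Down, then push along −tool x by about 61 mm.

Call:
play_rows:
  travel:
    - [0.001,0,0.022]
    - [0,0,0.022]
    - [0,0,0.022]
    - [0,0,0.022]
    - [0,0,0.022]
    - [0,0,0.0235]
    - [0,0,0]
    - [0,0,0]
  delta_rot:
    - [0,0,0]
    - [0,0,0]
    - [0,0,0]
    - [0,0,0]
    - [0,0,0]
    - [0,0,0]
    - [0,0,0]
    - [0,0,0]

```text
time: 14.88
tcp_pos: [585.4, 46.8, 112.4]
tcp_rot: [-0.0, 0.993, 0.119, -0.001]
wrist_force: [-0.6, 0.1, 0.1]
finger_gap: 0.001
finger_force: 0.0
```

Call:
play_rows:
  travel:
    - [-0.004,0,0]
    - [-0.004,0,0]
    - [-0.004,0,0]
    - [-0.004,0,0]
    - [-0.004,0,0]
    - [-0.004,0,0]
    - [-0.004,0,0]
    - [-0.004,0,0]
    - [-0.004,0,0]
    - [-0.004,0,0]
    - [-0.004,0,0]
    - [-0.004,0,0]
    - [-0.004,0,0]
    - [-0.004,0,0]
    - [-0.004,0,0]
    - [-0.002,0,0]
    - [0,0,0]
    - [0,0,0]
    - [0,0,0]
  delta_rot:
    - [0,0,0]
    - [0,0,0]
    - [0,0,0]
    - [0,0,0]
    - [0,0,0]
    - [0,0,0]
    - [0,0,0]
    - [0,0,0]
    - [0,0,0]
    - [0,0,0]
    - [0,0,0]
    - [0,0,0]
    - [0,0,0]
    - [0,0,0]
    - [0,0,0]
    - [0,0,0]
    - [0,0,0]
    - [0,0,0]
    - [0,0,0]

```text
time: 16.47
tcp_pos: [526.5, 32.9, 112.9]
tcp_rot: [0.0, 0.993, 0.119, 0.0]
wrist_force: [-0.0, -0.1, -0.7]
finger_gap: 0.003
finger_force: 0.0
```

```bash
python3 chk.py f|grep -v "7[0-9][0-9]\. "
```

```text
top dark [347 183   3   5  13] [656. -69. 128.]
top dark [359 254   4   4   9] [ 452. -101.  127.]
side red [332 238   5   5  21] [558.  37. 122.]
side dark [319 237   2   3   3] [517.  21. 139.]
side dark [321 240   6   7  39] [529.  20. 123.]
side dark [373 262   5   4  14] [659. -74. 118.]
side dark [293 267   6   9  38] [ 455. -106.  123.]
side dark [363 269   9   8  42] [ 635. -114.  118.]
```

Call:
play_rows:
  travel:
    - [-0.003,0,0]
    - [0,0,-0.022]
    - [0,0,-0.022]
    - [0,0,-0.022]
    - [0,0,-0.022]
    - [0,0,-0.022]
    - [0,0,-0.022]
    - [-0.02,0,0]
    - [-0.02,0,0]
    - [-0.02,0,0]
    - [0,0,0]
    - [0,0,0]
  delta_rot:
    - [0,0,0]
    - [0,0,0]
    - [0,0,0]
    - [0,0,0]
    - [0,0,0]
    - [0,0,0]
    - [0,0,0]
    - [0,0,0]
    - [0,0,0]
    - [0,0,0]
    - [0,0,0]
    - [0,0,0]

```text
time: 17.57
tcp_pos: [464.5, 17.8, 245.0]
tcp_rot: [0.0, 0.993, 0.119, 0.0]
wrist_force: [0.0, 0.1, -0.6]
finger_gap: 0.003
finger_force: 0.0
```

```bash
python3 ang.py g; python3 chk.py g|grep -v "7[0-9][0-9]\. "; python3 - <<'E'
from h import *
for n in ['top']:
    im,d=camera(n);C=cloud(n,d)
    for r in spot_in(n,'jar_a'):
        u,v=map(int,r['rect'][:2]);print(round(r['p'],2),np.round(C[v,u]))
E
```

```text
[464.51708976  17.79942585 245.0439126 ] 0.23917804339572415
[498   0  15   5  43] [652.7 -67.3 107.9] ang 0.18152554126684192 97.84035023759293
[ 525   22   41   43 1200] [629.  -98.1 120.8] ang -0.17926958033493398 73.72054887420961
[440 266  28  27 480] [456.3 -96.3 127.7] ang -3.0292682068588923 100.87953437808447
red [305  92  25  26 513] [557.2  41.4 124.7]
[1.24942373e+02 4.10478279e-01 8.81684022e-02]
top dark [347 183   3   5  14] [656. -69. 130.]
top dark [359 254   4   4  11] [ 453. -101.  132.]
side red [15 28  1  1  1] [-802. 1223.  521.]
side red [332 238   5   5  21] [558.  36. 122.]
side dark [373 262   5   4  16] [660. -74. 117.]
side dark [293 267   6   8  36] [ 455. -106.  124.]
side dark [363 269   9   8  43] [ 635. -114.  118.]
0.79 [ 535. -159.   89.]
0.68 [ 591. -152.   88.]
0.65 [ 486. -132.   83.]
0.62 [ 628. -100.   87.]
0.59 [624. -44.  83.]
0.59 [485. 184.  44.]
0.45 [557. 171.  52.]
```

View pics/w_g.png

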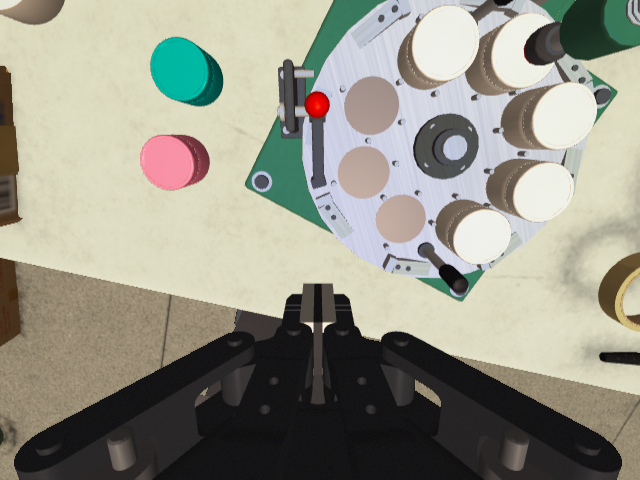

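View pics/side_g.png

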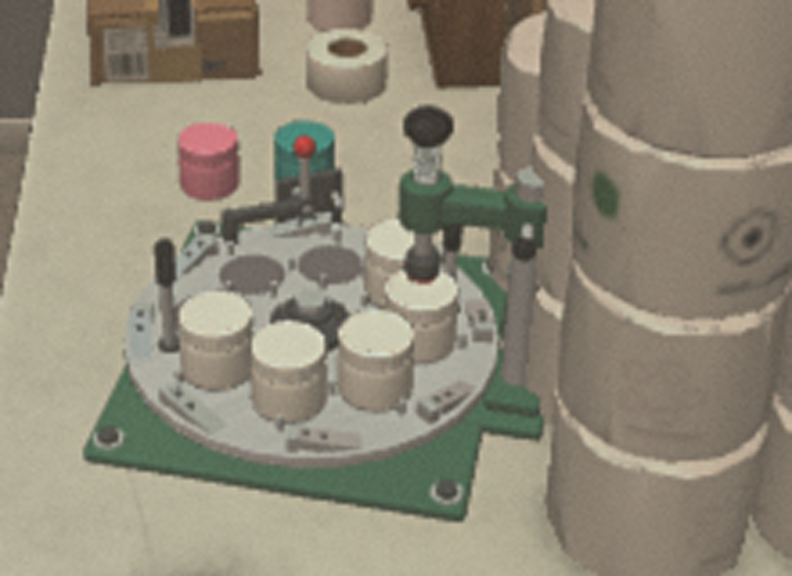

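The pictures show the ball upright at side-crop (305,147), as at the start. The arm is down, the teeth line up as before, and the jar is under the stamp.

```bash
python3 -c "
from plant import *
print(close_job())"
```

```text
the job is handed in; nothing more can be done
None
```

The job is handed in at about 18 s of the 48 s allowed: by camera the dial is one notch back (about -0.775 rad), the pawl is down in the new notch, the missed jar is under the stamp and all jars are standing; the judge's verdict was not shown.

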